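Scrape the trimming plate clean under extraction and set the moulds on it

TASK

Pull the extractor's knob out until it clicks into its out position, and leave it out while you push every wax chip off the trimming plate into the sunken chip tray at its open end, using the scraper block (do not touch the chips with the fingers). Then push the knob fully home again, with the scraper block put back upright on its black rubber mat, and finally stand every empty mould from the front right of the bench (one or two) upright on the cleared plate, between its rails and not on top of one another. Leave the pliers and the wick tin where they are.

Things in the scene. Friction and masses are not known exactly. Their poses are not given: they have to be found in the camera images.
- station: fixed trimming station of steel and aluminium, 150 mm (its x) by 270 mm (its y); origin on the bench under the plate's centre; it may be turned by up to 0.2 rad. A plate 50 mm high with rails on three sides, and a sunken chip tray joined to the plate's open edge, at its -y end (the robot's right)
- deck (a point): centre of the plate's flat steel top, 50 mm above the bench, axes of the station. Inside its rails the plate runs from x = -65 to +65 mm and from y = -95 mm (the open edge) to +85 mm; the rails, along both long sides and the +y end, are 10 mm wide and 10 mm higher than the plate
- tray_in (a point): centre of the chip tray's floor, 6 mm above the bench, axes of the station. Inside, the tray is x = -70 to +70 mm and y = -37.5 to +37.5 mm from here; its +y side is the plate's open edge (44 mm higher). Side walls reach 60 mm above the bench, the end wall 30 mm
- switch_box: fixed grey extractor switch box, 80 mm (x) by 100 mm (y), 85 mm high, on a thin 90 x 130 mm foot plate; origin at the centre of its underside; the knob stands out of its -x face, 58 mm above the bench
- pull_knob (a joint): travel of the pull knob in m: 0 pushed home, 0.022 fully out; it slides along the switch box's -x (towards the robot) when pulled. A sprung detent holds it at either end: about 9 to 10 N moves it off an end, and past the middle it snaps on to the other end by itself
- knob_grip (a point): centre of the black round knob, which moves with it: a disc of 32 mm diameter and 18 mm thick whose axis is the box's x axis; 38 mm in front of the box's face when home, 27 mm below the box's top; it can be pinched by its sides from above. Axes of the switch box
- scraper: wooden scraper block with a white lip: foot 76 mm (x) by 40 mm (y), 22 mm high, and on it an upright handle 66 mm (x) by 20 mm (y) that ends 80 mm above the underside; 120 g. Origin at the centre of its underside, z up. Starts upright on the rubber mat. Pinch the handle across its 20 mm
- scraper_rest: fixed black rubber mat, 110 mm (x) by 80 mm (y) by 4 mm, the scraper's place; origin at the centre of its underside
- chip_0: a hard lump of trimmed wax, pale yellowish-brown, about 26 x 18 x 10 mm, lying on the plate at the start; origin at the centre of its underside. May be absent.
- chip_1: a hard lump of trimmed wax, pale yellowish-brown, about 22 x 20 x 10 mm, lying on the plate at the start; origin at the centre of its underside. May be absent.
- chip_2: a hard lump of trimmed wax, pale yellowish-brown, about 28 x 16 x 10 mm, lying on the plate at the start; origin at the centre of its underside. May be absent.
- chip_3: a hard lump of trimmed wax, pale yellowish-brown, about 20 x 18 x 10 mm, lying on the plate at the start; origin at the centre of its underside. May be absent.
- mould_a: empty pale silicone candle mould, round, 67 mm in diameter and 86 mm tall, solid to the touch, about 0.24 kg; origin at the centre of its underside, z up. Stands on the bench at the front right. May be absent
- mould_b: the same kind of mould, 67 mm in diameter and 86 mm tall, also at the front right; origin at the centre of its underside, z up. May be absent
- pliers: bystander: pliers with red sleeves lying near the front edge on the right, 172 mm long; origin at their middle
- wick_tin: bystander: flat tin box, 77 x 124 x 48 mm, at the right; origin at the centre of its underside
Things that resemble listed ones, but are neither listed nor needed, are in the scene too. Several things have the shape of the scraper; the one meant has the colours described above.

How it is judged:
On the way, in this order (a step that is already met when the one before it is completed fails the run):
1. the knob is pulled out to its detent (value of joint pull_knob above 0.018 m), for 0.2 s.
2. with the knob out, all wax chips are in the chip tray (value of joint pull_knob above 0.018 m and x of chip_0 in the frame of tray_in between -0.07 and 0.07 m and y of chip_0 in the frame of tray_in between -0.04 and 0.05 m and z of each of chip_0, chip_1, chip_2, chip_3 in the frame of tray_in below 0.036 m and x of chip_1 in the frame of tray_in between -0.07 and 0.07 m and y of chip_1 in the frame of tray_in between -0.04 and 0.05 m and x of chip_2 in the frame of tray_in between -0.07 and 0.07 m and y of chip_2 in the frame of tray_in between -0.04 and 0.05 m and x of chip_3 in the frame of tray_in between -0.07 and 0.07 m and y of chip_3 in the frame of tray_in between -0.04 and 0.05 m), for 0.2 s.
3. the knob is pushed home with the scraper block back upright on its mat (value of joint pull_knob below 0.004 m and x of scraper in the frame of scraper_rest between -0.035 and 0.035 m and y of scraper in the frame of scraper_rest between -0.03 and 0.03 m and z of scraper in the frame of scraper_rest below 0.01 m and angle between scraper's own z axis and vertical below 0.12 rad), for 0.2 s.
4. all moulds stand on the plate (x of mould_a in the frame of deck between -0.04 and 0.04 m and y of mould_a in the frame of deck between -0.07 and 0.06 m and z of mould_a in the frame of deck between -0.008 and 0.008 m and angle between each of mould_a, mould_b's own z axis and vertical below 0.1 rad and x of mould_b in the frame of deck between -0.04 and 0.04 m and y of mould_b in the frame of deck between -0.07 and 0.06 m and z of mould_b in the frame of deck between -0.008 and 0.008 m), for 0.2 s.
At the end, for the whole second after the job is handed in: Knob home (within 4 mm); all chips in the tray below the plate; all moulds upright (0.1 rad) on the plate itself, centred within 40 mm across, 60 mm towards the end rail, 70 mm towards the open edge; scraper upright on its mat, within 35 mm (x) and 30 mm (y) of centre; all at rest (all of step 3 and all of step 4 and x of chip_0 in the frame of tray_in between -0.07 and 0.07 m and y of chip_0 in the frame of tray_in between -0.04 and 0.05 m and z of each of chip_0, chip_1, chip_2, chip_3 in the frame of tray_in below 0.036 m and x of chip_1 in the frame of tray_in between -0.07 and 0.07 m and y of chip_1 in the frame of tray_in between -0.04 and 0.05 m and x of chip_2 in the frame of tray_in between -0.07 and 0.07 m and y of chip_2 in the frame of tray_in between -0.04 and 0.05 m and x of chip_3 in the frame of tray_in between -0.07 and 0.07 m and y of chip_3 in the frame of tray_in between -0.04 and 0.05 m and linear speed of each of mould_a, mould_b, chip_0, chip_1, chip_2, chip_3, scraper below 0.02 m/s); the robot touches nothing.
It fails at once if the fingers touch a wax chip (contact force between the fingers and chip_0 above 0.5 N or contact force between the fingers and chip_1 above 0.5 N or contact force between the fingers and chip_2 above 0.5 N or contact force between the fingers and chip_3 above 0.5 N).
It fails at once if the pliers or the wick tin is moved by more than 40 mm (distance of any of pliers, wick_tin from where it was at the start of the episode above 0.04 m).
Of chip_0, chip_1, chip_2, chip_3 only 2 to 4 are there at a start; the rules pass over those that are not, and their reading is None.
Of mould_a, mould_b only 1 to 2 are there at a start; the rules pass over those that are not, and their reading is None.
At some moment in a run one of scraper may be knocked a few centimetres aside while the robot is not near it.
It also fails if it takes over 210 s, if anything falls off the work surface, if the arm or the gripper's body presses on something with over 40 N, if the wrist force passes 120 N, or if a joint passes its speed limit or range.

ROBOT

A 6-joint arm with a two-finger parallel gripper is mounted at the origin on a cart in front of the work surface, level with it; the furniture and walls round the work are solid. World frame = base frame: x ahead of the robot, y to its left, z up, the work surface at z = 0. Lengths are in m, angles in rad, forces in N, time in s.
With the tool pointing down it reaches from about 0.25 to 0.775 m from the base axis. Payload 4 kg.
Tool frame: the origin (TCP) lies at the centre of the arm's flange, where the gripper is bolted on; the fingertips stand 199 mm ahead of it and the grasp point (between the pads) lies 180 mm ahead of it (robot.tcp_to_tips is the z of the fingertips in the tool frame, in m); z points along the fingers, y is the line along which they close (so a half turn about z gives the same grasp; the last joint's range is limited). The gripper opens to 94 mm and grips with 3 to 60 N. Pads are 16 mm wide; open, the fingers measure 119 mm over their backs; the gripper's body (75 mm by 177 mm) begins 78 mm behind the grasp point.
Start: joints at [1.066, 0.087, 1.371, -0, 1.684, -0.103], TCP at [0.215, 0.506, 0.405] pointing down, gripper open.
Joint ranges: [-3.1, 3.1], [-0.76, 2.03], [0.27, 2.55], [-1.08, 4.22], [0.17, 2.65], [-2.57, 2.57]. Speed limits (rad/s): [2.79, 2.79, 3.14, 3.14, 3.14, 3.14].

INTERFACE

Orientations are given as [roll, pitch, yaw] about the fixed x, y, z axes, in that order (R = Rz(yaw) Ry(pitch) Rx(roll)).
In Python, from bench import robot gives the robot as it stands.
- The arm moves only by the tool play_rows, never from a script. Its arguments are lists of equal length, an entry for each row: "translation": the shift along the tool's x, y, z scaled (see below), a list of three; "twist": the turn, a rotation vector about the tool's x, y, z scaled (see below), a list of three; "gripper": the opening, from -1 (shut) to 1 (fully open). A call has 1 to 8 rows; each row shifts and turns the commanded pose from where the row before left it, along the tool's axes as they then stand; what a row does not reach is not made up. The controller multiplies each number of a shift by 0.04 m and each number of a turn by 0.1 rad. A row lasts 1/10 s, in which the tool goes at most 50 mm and 8.59 degrees, less where a joint would pass 70% of its speed; a pose out of reach is approached as far as the arm can. A call with a number of a shift or a turn outside -1 to 1 is refused whole. A call with a gripper value outside its range is refused whole. The fingers move at their own pace and stop on an object; the grip force is fixed at half the most. Time passes only in rows, so rows that do not move let the fingers close. It gives the time, the measured TCP pose, the force, the opening and the grip force at its end, in the units of the state.
- robot.get_obs(): the state, without advancing time (a new reading comes with each control period).
- robot.snapshot(name): name is "scene" or "top" or "wrist"; returns the picture (384x512x3 uint8, red, green, blue); there is no depth.
- robot.camera_model(name): a dict with "camera_matrix" (3x3 intrinsics, pixels), "rvec" (rotation vector, rad) and "tvec" (3), from world to camera coordinates, as OpenCV has them. Camera axes: x right, y down, z forward; pixel columns grow to the right and rows downward; lengths in m; the calibration is good to about 2 mm. The wrist camera is an equidistant fisheye: a pixel r from the principal point sees the ray r / f radians off the axis. A picture is of the moment at which its call begins: read the wrist's pose just before it. camera_model takes no time and is no camera call; for the wrist camera it gives the pose at the moment of the call.
- robot.close_job(): hands the job in; it is judged then, once.
Trained networks look in the newest picture that a camera, given by its name, has taken for a name from the list of things; names that differ only in an ending like _2 or _b are one class to them, and where a whole thing is asked for, a point or a joint stands for the part that bears it (a point fixed in the world has none). Each returns a list of dicts, best first, with "score" (0 to 1); they miss things now and then, are a little off and sometimes report something else, mostly with a low value. They report only what shows in the picture. A call takes as long as a camera call. They do not tell look-alikes from the thing itself.
- robot.recognise(name, camera): "centre" ([x, y, z] in m, in world coordinates, good to about 4 mm: the middle of the surface that is visible of it).
- robot.spot_point(name, camera): "centre" ([x, y, z] in m, in world coordinates, good to about 4 mm: a listed point, or the origin of a listed thing).
The state is a dict: "time": time; "joint_positions": joint angles; "qvel": joint speeds; "joint_torque": joint torques, N m; "tool_pos": TCP position; "ee_rot": TCP orientation; "wrist_force": force on the tool from outside, world axes, zero at the start; "wrist_torque": the same for the moment, N m; "width": finger opening in m; "finger_force": force on a finger pad.
Only numpy, scipy, OpenCV 4.12 (cv2) and the standard library are available. Lean on these libraries where they do the work, as an engineer would, in place of code of your own. Each camera call takes 0.05 s, during which the arm holds its last target. There are 200 camera calls.

## Working session

There is one attempt and no reset: what is moved stays moved. The work goes in short steps, Python scripts to look and compute and a tool call to move; the robot and the scene stay as the last step left them, time stands still between calls to the robot, and variables do not carry over. Pictures are saved under pics/ and viewed, at most 14 in all, crops included, and the job is handed in when it is done.

Besides the shell and the picture viewer there is one more tool, called after "Emit:" by a JSON object that holds its "api" and its "payload", one argument or row to a line. play_rows: Moves the arm, as the interface text tells. Its arguments: {"type":"object","properties":{"translation":{"type":"array","items":{"type":"array","items":{"type":"number","minimum":-1,"maximum":1}}},"twist":{"type":"array","items":{"type":"array","items":{"type":"number","minimum":-1,"maximum":1}}},"gripper":{"type":"array","items":{"type":"number"}}},"required":["translation","twist","gripper"]}

```bash
mkdir -p pics; ls; python3 - <<'E'
from bench import robot
import cv2
for n in("scene","top"):
    im=robot.snapshot(n); cv2.imwrite(f"pics/{n}0.png",cv2.resize(im[:,:,::-1],(800,600),interpolation=cv2.INTER_CUBIC))
    for t in ["deck","tray_in","knob_grip","scraper","scraper_rest","switch_box","chip_0","mould_a","pliers","wick_tin","station"]:
        try: print(n,t,[(round(d["score"],2),[round(float(v),3) for v in d["centre"]]) for d in robot.spot_point(t,n)][:5])
        except Exception as e: print(n,t,e)
o=robot.get_obs();print(o["tool_pos"],o["ee_rot"],o["width"],o["time"])
E
```

```text
pics
scene deck [(0.94, [0.6, 0.07, 0.05]), (0.27, [0.654, -0.377, 0.0])]
scene tray_in [(0.89, [0.6, -0.065, 0.004]), (0.59, [0.335, -0.249, 0.003])]
scene knob_grip [(0.48, [0.58, -0.367, 0.058])]
scene scraper [(0.97, [0.478, -0.212, 0.004]), (0.64, [0.442, -0.439, -0.001])]
scene scraper_rest [(0.66, [0.492, -0.204, 0.003])]
scene switch_box [(0.89, [0.657, -0.379, -0.001])]
scene chip_0 [(0.59, [0.57, 0.058, 0.044]), (0.59, [0.63, 0.026, 0.048]), (0.56, [0.626, 0.069, 0.05]), (0.41, [0.56, 0.025, 0.051])]
scene mould_a [(0.84, [0.457, -0.31, 0.0])]
scene pliers [(0.53, [0.333, -0.247, 0.004])]
scene wick_tin [(0.87, [0.533, -0.577, 0.002])]
scene station [(0.88, [0.599, 0.072, -0.001])]
top deck [(0.84, [0.596, 0.074, 0.05]), (0.66, [0.577, -0.371, 0.056])]
top tray_in [(0.61, [0.602, -0.057, 0.003])]
top knob_grip [(0.41, [0.576, -0.37, 0.055]), (0.28, [0.6, 0.077, -0.004])]
top scraper [(0.84, [0.477, -0.209, 0.006]), (0.78, [0.438, -0.437, -0.001])]
top scraper_rest [(0.64, [0.489, -0.204, 0.002])]
top switch_box [(0.62, [0.656, -0.38, -0.001]), (0.38, [0.632, 0.027, 0.046])]
top chip_0 [(0.61, [0.622, 0.07, 0.047]), (0.56, [0.632, 0.026, 0.049]), (0.55, [0.561, 0.028, 0.049]), (0.53, [0.574, 0.063, 0.051])]
top mould_a [(0.63, [0.454, -0.312, 0.003]), (0.31, [0.491, -0.204, 0.004])]
top pliers [(0.93, [0.334, -0.253, 0.003])]
top wick_tin [(0.7, [0.535, -0.574, 0.002])]
top station [(0.7, [0.597, 0.073, -0.005]), (0.52, [0.561, 0.026, 0.048]), (0.5, [0.657, -0.382, -0.0])]
[0.21511772 0.50618272 0.40471315] [3.14149161e+00 1.24023364e-05 2.73975630e+00] 0.0935873880854524 1.2
```

View pics/scene0.png

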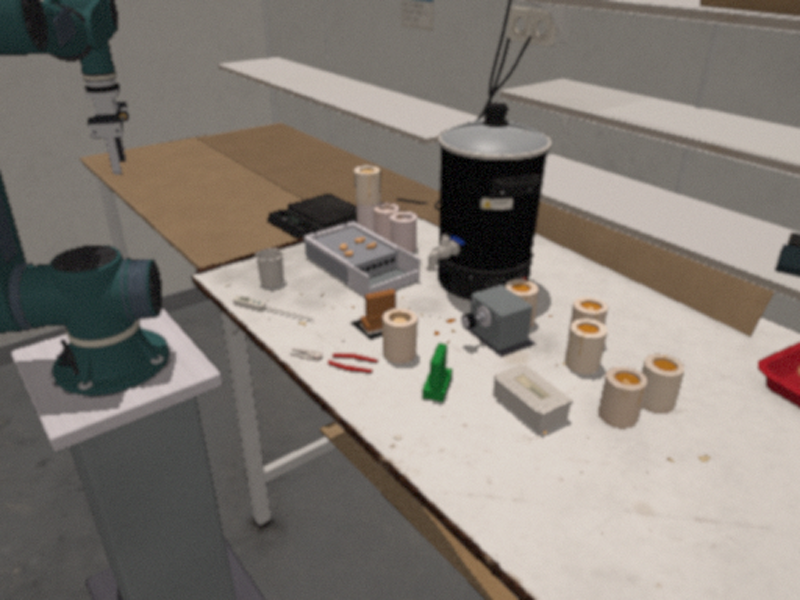

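View pics/top0.png

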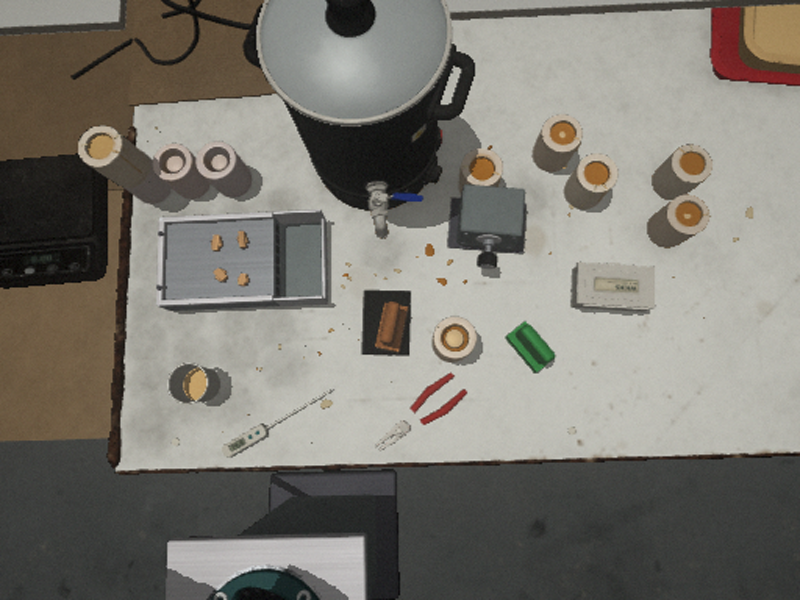

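The scene shows four chips on the plate around px (230,257) in the top view. The brown scraper is on its mat at (392,328), the only front-right mould at (455,338), and the knob at (487,260). The green block at (530,345) is a look-alike. I'm moving towards the knob now.

Emit:
{"api": "play_rows", "payload": {
  "translation": [
    [0,0,0],
    [0,0,0],
    [0,0,0],
    [-0.55,-0.92,0.06],
    [-0.55,-0.92,0.06],
    [-0.55,-0.92,0.06],
    [-0.55,-0.92,0.06],
    [-0.55,-0.92,0.06]
  ],
  "twist": [
    [0,0,-1],
    [0,0,-1],
    [0,0,-0.55],
    [0,0,0],
    [0,0,0],
    [0,0,0],
    [0,0,0],
    [0,0,0]
  ],
  "gripper": [1,1,1,1,1,1,1,1]
}}

```text
time: 2.0
tool_pos: [0.2972, 0.3065, 0.3927]
ee_rot: [3.141, 0.001, 2.995]
wrist_force: [0.4, -0.6, 0.0]
width: 0.094
finger_force: 0.0
```

Emit:
{"api": "play_rows", "payload": {
  "translation": [
    [-0.55,-0.92,0.06],
    [-0.55,-0.92,0.06],
    [-0.55,-0.92,0.06],
    [-0.55,-0.92,0.06],
    [-0.55,-0.92,0.06],
    [-0.55,-0.92,0.06],
    [-0.55,-0.92,0.06],
    [-0.55,-0.92,0.06]
  ],
  "twist": [
    [0,0,0],
    [0,0,0],
    [0,0,0],
    [0,0,0],
    [0,0,0],
    [0,0,0],
    [0,0,0],
    [0,0,0]
  ],
  "gripper": [1,1,1,1,1,1,1,1]
}}

```text
time: 2.8
tool_pos: [0.4282, -0.0107, 0.3737]
ee_rot: [3.141, 0.001, 2.994]
wrist_force: [0.7, -0.1, 0.1]
width: 0.0937
finger_force: 0.0
```

Emit:
{"api": "play_rows", "payload": {
  "translation": [
    [-0.55,-0.92,0.06],
    [-0.55,-0.92,0.06],
    [-0.55,-0.92,0.06],
    [-0.55,-0.92,0.06],
    [-0.55,-0.92,0.06],
    [-0.55,-0.92,0.06],
    [-0.55,-0.92,0.06],
    [0,0,0]
  ],
  "twist": [
    [0,0,0],
    [0,0,0],
    [0,0,0],
    [0,0,0],
    [0,0,0],
    [0,0,0],
    [0,0,0],
    [0,0,0]
  ],
  "gripper": [1,1,1,1,1,1,1,1]
}}

```text
time: 3.6
tool_pos: [0.5434, -0.2906, 0.3541]
ee_rot: [-3.141, -0.002, 2.99]
wrist_force: [-0.4, 0.1, -0.0]
width: 0.0939
finger_force: 0.0
```

```bash
cat > h.py <<'E'
from bench import robot
import cv2, numpy as np
from scipy.spatial.transform import Rotation as R
def snap(n,f=None,s=(800,600)):
    m=robot.camera_model(n); im=robot.snapshot(n)
    if f: cv2.imwrite("pics/"+f,cv2.resize(im[:,:,::-1],s,interpolation=cv2.INTER_CUBIC))
    return im,m
def p2w(m,n,uv,z):
    K=np.array(m["camera_matrix"],float); Rm=cv2.Rodrigues(np.array(m["rvec"],float))[0]; t=np.array(m["tvec"],float).ravel()
    x=(uv[0]-K[0,2])/K[0,0]; y=(uv[1]-K[1,2])/K[1,1]
    if n=="wrist":
        r=np.hypot(x,y); k=np.sin(r)/max(r,1e-9); d=np.array([x*k,y*k,np.cos(r)])
    else: d=np.array([x,y,1.])
    c=-Rm.T@t; d=Rm.T@d
    return c+d*(z-c[2])/d[2]
def sp(t,n,rec=False):
    return [(round(d["score"],2),[round(float(v),4) for v in d["centre"]]) for d in (robot.recognise if rec else robot.spot_point)(t,n)][:5]
def to(g,yaw=None):
    "units of 0.04 m, tool axes after turning to yaw, to bring grasp point to g"
    o=robot.get_obs(); yw=o["ee_rot"][2] if yaw is None else yaw
    d=np.array(g)+[0,0,.18]-o["tool_pos"]
    a=R.from_euler("z",yw)*R.from_euler("x",np.pi)
    dy=(yw-o["ee_rot"][2]+np.pi)%(2*np.pi)-np.pi
    print("tool units",np.round(a.inv().apply(d)/.04,2),"twist z units",round(-dy/.1,2))
E
python3 - <<'E'
from h import *
im,m=snap("wrist","w1.png")
print(m)
for t in ["knob_grip","switch_box","scraper","scraper_rest","mould_a"]: print(t,sp(t,"wrist"))
E
```

```text
{'camera_matrix': array([[297.31863964,   0.        , 257.04909128],
       [  0.        , 297.31863964, 189.45573165],
       [  0.        ,   0.        ,   1.        ]]), 'rvec': array([-2.23496502, -1.91787034, -0.23860212]), 'tvec': array([ 0.20429435, -0.57553375,  0.19876385])}
knob_grip [(0.65, [0.5785, -0.3741, 0.058]), (0.52, [0.5341, -0.5748, 0.0013])]
switch_box []
scraper [(0.87, [0.4804, -0.2127, 0.0025]), (0.65, [0.4427, -0.439, -0.0]), (0.46, [0.5372, -0.5778, -0.0016])]
scraper_rest []
mould_a [(0.73, [0.536, -0.5772, -0.0014]), (0.62, [0.4546, -0.3123, -0.0014])]
```

View pics/w1.png

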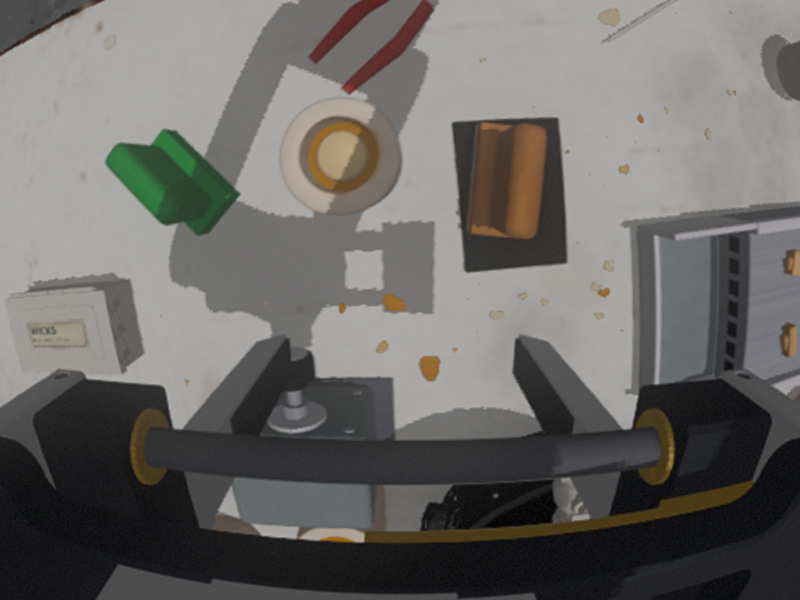

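The wrist view shows the knob at px (298,370), its washer at (297,417), and the box foot corner near (392,378). The brown scraper sits on its mat with the handle running from (530,122) to (525,238), and the mould is at (340,155).

```bash
python3 - <<'E'
from h import *
im,m=snap("wrist")
f=lambda u,v,z: np.round(p2w(m,"wrist",(u*.64,v*.64),z),4)[:2]
k=f(298,370,.058+.01);w=f(297,417,.058);print("knob",k,"washer",w,"yaw",np.arctan2(*(w-k)[::-1]))
a=f(334,380,.002);b=f(392,378,.002);print("foot front",a,b,"yaw",np.arctan2(*(b-a)[::-1])-np.pi/2)
a=f(530,125,.084);b=f(523,236,.084);print("handle",a,b,"yaw",np.arctan2(*(b-a)[::-1]),(a+b)/2)
a=f(453,122,.004);b=f(465,271,.004);c=f(567,262,.004);d=f(557,118,.004);print("mat",(a+b+c+d)/4,np.linalg.norm(a-b),np.linalg.norm(b-c),"yaw",np.arctan2(*(b-a)[::-1]),np.arctan2(*(c-d)[::-1]))
im,m=snap("top")
g=lambda u,v,z: np.round(p2w(m,"top",(u*.64,v*.64),z),4)[:2]
q=[g(158,218,.06),g(326,212,.06),g(328,304,.06),g(158,308,.06)];print("station",q,np.mean(q,0))
a=g(460,189,.085);b=g(523,187,.085);c=g(460,251,.085);d=g(525,252,.085);print("boxtop",(a+b+c+d)/4,a,b,c,d)
print("knobtop",g(487,259,.065))
to([.5785,-.371,.17])
E
```

```text
knob [ 0.5781 -0.3564] washer [ 0.617  -0.3685] yaw -0.3015669602201382
foot front [ 0.6164 -0.3494] [ 0.621  -0.3035] yaw -0.09988435568022491
handle [ 0.4499 -0.1995] [ 0.5111 -0.2112] yaw -0.18889718087762256 [ 0.4805  -0.20535]
mat [ 0.4915 -0.1954] 0.10854975817568636 0.0792010732250517 yaw -0.052534642495112735 -0.03780485760100072
station [array([0.6689, 0.168 ]), array([ 0.6684, -0.1113]), array([ 0.5148, -0.1135]), array([0.5176, 0.1615])] [0.592425 0.026175]
boxtop [ 0.636975 -0.37815 ] [ 0.6894 -0.3302] [ 0.6887 -0.4302] [ 0.5876 -0.3256] [ 0.5822 -0.4266]
knobtop [ 0.5782 -0.3696]
tool units [-1.2  -2.    0.19] twist z units -0.0
```

Emit:
{"api": "play_rows", "payload": {
  "translation": [
    [-0.4,-0.66,0.0],
    [-0.4,-0.67,0.19],
    [-0.4,-0.67,0.5],
    [0,0,0.5],
    [0,0,0]
  ],
  "twist": [
    [0,0,0],
    [0,0,0],
    [0,0,0],
    [0,0,0],
    [0,0,0]
  ],
  "gripper": [1,1,1,1,1]
}}

```text
time: 4.5
tool_pos: [0.578, -0.372, 0.3048]
ee_rot: [3.138, -0.006, 2.995]
wrist_force: [-0.0, 0.4, -0.9]
width: 0.0941
finger_force: 0.0
```

```bash
python3 - <<'E'
from h import *
im,m=snap("wrist","w2.png")
for t in ["knob_grip","switch_box"]: print(t,sp(t,"wrist"))
im,m=snap("top")
for t in ["knob_grip"]: print(t,sp(t,"top"))
to([.5785,-.371,.058])
E
```

```text
knob_grip [(0.86, [0.5767, -0.3713, 0.0578])]
switch_box [(0.6, [0.6558, -0.377, -0.0008])]
knob_grip [(0.43, [0.5803, -0.3735, 0.0553])]
tool units [0.01 0.02 1.84] twist z units -0.0
```

View pics/w2.png

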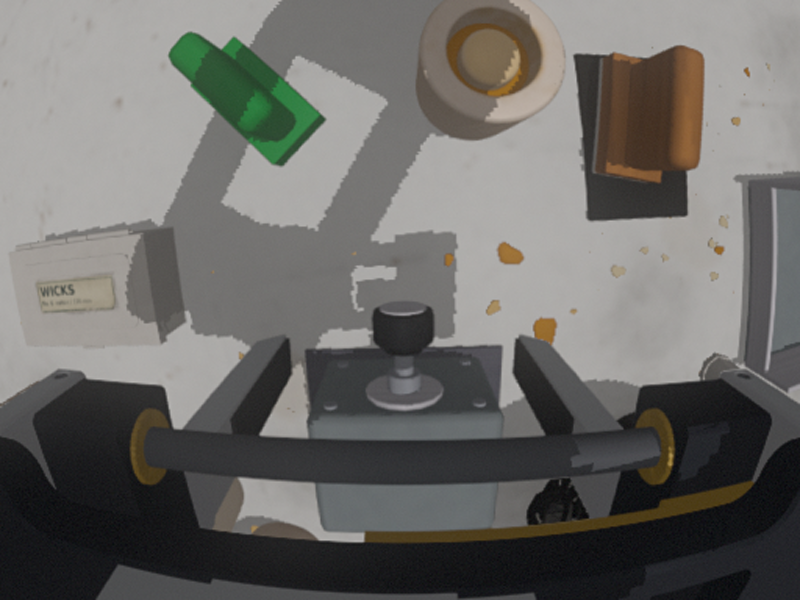

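The knob is at px (403,330), centred between the fingers and square with the tool, so I'm descending and gripping it.

Emit:
{"api": "play_rows", "payload": {
  "translation": [
    [0,0,0.5],
    [0,0,0.5],
    [0,0,0.5],
    [0,0,0.34],
    [0,0,0],
    [0,0,0],
    [0,0,0],
    [0,0,0]
  ],
  "twist": [
    [0,0,0],
    [0,0,0],
    [0,0,0],
    [0,0,0],
    [0,0,0],
    [0,0,0],
    [0,0,0],
    [0,0,0]
  ],
  "gripper": [1,1,1,1,-1,-1,-1,-1]
}}

```text
time: 5.55
tool_pos: [0.5789, -0.3726, 0.2372]
ee_rot: [-3.14, 0.003, 2.995]
wrist_force: [0.4, -0.6, -0.3]
width: 0.0655
finger_force: 0.0
```

Emit:
{"api": "play_rows", "payload": {
  "translation": [
    [0,0,0],
    [0.2,0,0],
    [0.2,0,0],
    [0.2,0,0],
    [0,0,0],
    [0,0,0]
  ],
  "twist": [
    [0,0,0],
    [0,0,0],
    [0,0,0],
    [0,0,0],
    [0,0,0],
    [0,0,0]
  ],
  "gripper": [-1,-1,-1,-1,-1,-1]
}}

```text
time: 6.15
tool_pos: [0.5544, -0.3689, 0.2357]
ee_rot: [3.142, 0.0, 2.994]
wrist_force: [-0.6, -0.2, 0.3]
width: 0.0175
finger_force: 0.0
```

The fingers close slowly, so I moved before they had gripped and they passed in front of the knob. I'll open and redo the grip.

Emit:
{"api": "play_rows", "payload": {
  "translation": [
    [0,0,0],
    [0,0,0],
    [0,0,0],
    [0,0,0],
    [0,0,0],
    [0,0,0],
    [0,0,0],
    [0,0,0]
  ],
  "twist": [
    [0,0,0],
    [0,0,0],
    [0,0,0],
    [0,0,0],
    [0,0,0],
    [0,0,0],
    [0,0,0],
    [0,0,0]
  ],
  "gripper": [1,1,1,1,1,1,1,1]
}}

```text
time: 6.95
tool_pos: [0.5548, -0.3689, 0.2355]
ee_rot: [3.142, 0.0, 2.995]
wrist_force: [0.6, -0.1, 0.2]
width: 0.0782
finger_force: 0.0
```

```bash
python3 - <<'E'
from h import *
o=robot.get_obs();print(o["width"])
im,m=snap("wrist"); print(sp("knob_grip","wrist")); im,m=snap("scene"); print(sp("knob_grip","scene"))
to([.5775,-.371,.058])
E
```

```text
0.07821789064339163
[(0.78, [0.5752, -0.3724, 0.0602])]
[(0.46, [0.5792, -0.365, 0.057])]
tool units [-0.57  0.03 -0.06] twist z units -0.0
```

Still home at about x 0.577. I'm moving back over it and closing fully before pulling.

Emit:
{"api": "play_rows", "payload": {
  "translation": [
    [-0.3,0,0],
    [-0.27,0,0],
    [0,0,0],
    [0,0,0],
    [0,0,0],
    [0,0,0],
    [0,0,0],
    [0,0,0]
  ],
  "twist": [
    [0,0,0],
    [0,0,0],
    [0,0,0],
    [0,0,0],
    [0,0,0],
    [0,0,0],
    [0,0,0],
    [0,0,0]
  ],
  "gripper": [1,1,-1,-1,-1,-1,-1,-1]
}}

```text
time: 7.95
tool_pos: [0.5772, -0.3722, 0.2356]
ee_rot: [3.142, 0.0, 2.995]
wrist_force: [-0.4, 0.1, -0.8]
width: 0.0495
finger_force: 0.0
```

Emit:
{"api": "play_rows", "payload": {
  "translation": [
    [0,0,0],
    [0,0,0],
    [0,0,0],
    [0,0,0]
  ],
  "twist": [
    [0,0,0],
    [0,0,0],
    [0,0,0],
    [0,0,0]
  ],
  "gripper": [-1,-1,-1,-1]
}}

```text
time: 8.35
tool_pos: [0.5775, -0.3712, 0.2354]
ee_rot: [3.139, -0.001, 2.996]
wrist_force: [-0.1, 5.8, 1.6]
width: 0.0312
finger_force: 30.0
```

Emit:
{"api": "play_rows", "payload": {
  "translation": [
    [0.15,0,0],
    [0.15,0,0],
    [0.15,0,0],
    [0.13,0,0],
    [0,0,0],
    [0,0,0]
  ],
  "twist": [
    [0,0,0],
    [0,0,0],
    [0,0,0],
    [0,0,0],
    [0,0,0],
    [0,0,0]
  ],
  "gripper": [-1,-1,-1,-1,-1,-1]
}}

```text
time: 8.95
tool_pos: [0.555, -0.3681, 0.2354]
ee_rot: [3.14, 0.003, 2.995]
wrist_force: [4.2, 3.4, -0.2]
width: 0.0313
finger_force: 30.0
```

Emit:
{"api": "play_rows", "payload": {
  "translation": [
    [0,0,0],
    [0,0,0],
    [0,0,0],
    [0,0,0],
    [0,0,0],
    [0,0,0],
    [0,0,-0.4],
    [0,0,-1]
  ],
  "twist": [
    [0,0,0],
    [0,0,0],
    [0,0,0],
    [0,0,0],
    [0,0,0],
    [0,0,0],
    [0,0,0],
    [0,0,0]
  ],
  "gripper": [1,1,1,1,1,1,1,1]
}}

```text
time: 9.75
tool_pos: [0.5534, -0.3682, 0.2877]
ee_rot: [3.137, -0.009, 2.995]
wrist_force: [0.8, -0.2, 0.1]
width: 0.0917
finger_force: 0.0
```

Emit:
{"api": "play_rows", "payload": {
  "translation": [
    [0,0,-1],
    [0,0,-0.5],
    [0,0,0]
  ],
  "twist": [
    [0,0,0],
    [0,0,0],
    [0,0,0]
  ],
  "gripper": [1,1,1]
}}

```text
time: 10.05
tool_pos: [0.5548, -0.3691, 0.3583]
ee_rot: [-3.136, 0.01, 2.995]
wrist_force: [1.0, -0.5, -0.1]
width: 0.0938
finger_force: 0.0
```

```bash
python3 - <<'E'
from h import *
im,m=snap("wrist","w3.png"); print(sp("knob_grip","wrist"),sp("scraper","wrist"),sp("mould_a","wrist")); im,m=snap("top"); print(sp("knob_grip","top"),sp("scraper","top"))
to([.4805,-.2090,.17],np.pi-.17)
E
```

```text
[(0.63, [0.5581, -0.3685, 0.0573])] [(0.92, [0.4416, -0.4365, -0.0003]), (0.69, [0.4796, -0.2103, 0.0018])] [(0.58, [0.4545, -0.3151, -0.0015])]
[(0.41, [0.5551, -0.3677, 0.0526])] []
tool units [ 2.49  3.62 -0.02] twist z units 0.23
```

View pics/w3.png

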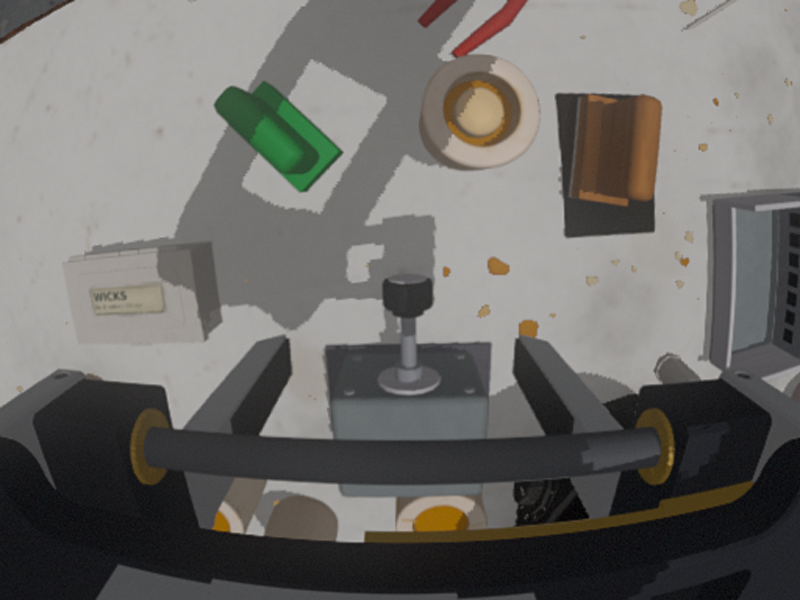

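The knob is out: px (408,297), with the shaft showing. Moving above the scraper.

Emit:
{"api": "play_rows", "payload": {
  "translation": [
    [0.5,0.72,0],
    [0.5,0.72,0],
    [0.5,0.72,0],
    [0.5,0.72,0],
    [0.5,0.72,0.3],
    [0,0,0.4],
    [0,0,0]
  ],
  "twist": [
    [0,0,0.23],
    [0,0,0],
    [0,0,0],
    [0,0,0],
    [0,0,0],
    [0,0,0],
    [0,0,0]
  ],
  "gripper": [1,1,1,1,1,1,1]
}}

```text
time: 11.1
tool_pos: [0.4784, -0.2091, 0.3205]
ee_rot: [3.14, -0.005, 2.973]
wrist_force: [0.1, -0.4, -0.3]
width: 0.094
finger_force: 0.0
```

```bash
python3 - <<'E'
from h import *
im,m=snap("wrist","w4.png"); print(sp("scraper","wrist"))
to([.4795,-.2100,.06])
E
```

```text
[(0.89, [0.479, -0.2133, 0.0005]), (0.82, [0.4414, -0.4372, -0.0021])]
tool units [-0.    0.01  2.07] twist z units -0.0
```

View pics/w4.png

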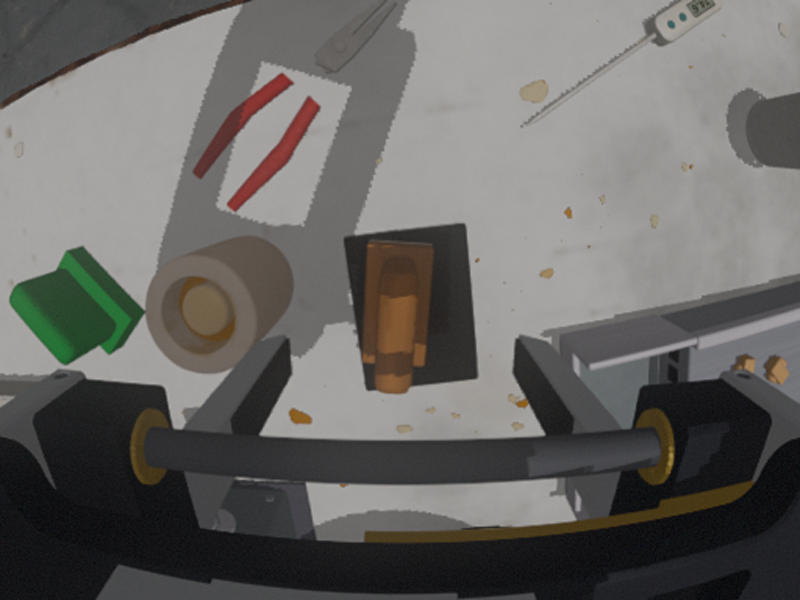

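The scraper is between the fingers at px (396,305), turned about 0.05 rad more than the tool. I'll turn, half close and descend.

Emit:
{"api": "play_rows", "payload": {
  "translation": [
    [0,0,0],
    [0,0,0],
    [0,-0.03,0.4],
    [0,0,0.6],
    [0,0,0.6],
    [0,0,0.47],
    [0,0,0],
    [0,0,0]
  ],
  "twist": [
    [0,0,0.5],
    [0,0,0],
    [0,0,0],
    [0,0,0],
    [0,0,0],
    [0,0,0],
    [0,0,0],
    [0,0,0]
  ],
  "gripper": [0.1,0.1,0.1,0.1,0.1,0.1,-1,-1]
}}

```text
time: 12.0
tool_pos: [0.4795, -0.212, 0.2411]
ee_rot: [-3.142, 0.0, 2.922]
wrist_force: [0.0, -0.1, 0.3]
width: 0.0393
finger_force: 0.0
```

Emit:
{"api": "play_rows", "payload": {
  "translation": [
    [0,0,0],
    [0,0,0],
    [0,0,0],
    [0,0,0],
    [0,0,0]
  ],
  "twist": [
    [0,0,0],
    [0,0,0],
    [0,0,0],
    [0,0,0],
    [0,0,0]
  ],
  "gripper": [-1,-1,-1,-1,-1]
}}

```text
time: 12.5
tool_pos: [0.4796, -0.2118, 0.2422]
ee_rot: [-3.141, 0.003, 2.922]
wrist_force: [0.8, -0.8, 6.2]
width: 0.02
finger_force: 30.0
```

Emit:
{"api": "play_rows", "payload": {
  "translation": [
    [0,0,-0.5],
    [0,0,-0.9],
    [0,0,-0.9],
    [0,0,-0.9],
    [-0.3,0.8,-0.5],
    [-0.35,0.86,0],
    [-0.35,0.86,0],
    [-0.35,0.86,0]
  ],
  "twist": [
    [0,0,0],
    [0,0,0],
    [0,0,-0.8],
    [0,0,-0.8],
    [0,0,-0.8],
    [0,0,0],
    [0,0,0],
    [0,0,0]
  ],
  "gripper": [-1,-1,-1,-1,-1,-1,-1,-1]
}}

```text
time: 13.3
tool_pos: [0.533, -0.0749, 0.388]
ee_rot: [3.141, -0.001, -3.122]
wrist_force: [-0.7, -0.0, -1.7]
width: 0.0199
finger_force: 30.0
```

Emit:
{"api": "play_rows", "payload": {
  "translation": [
    [-0.35,0.86,0],
    [-0.35,0.86,0],
    [-0.35,0.86,0],
    [-0.35,0.86,0],
    [-0.35,0.86,0],
    [-0.5,0,0],
    [0,0,0]
  ],
  "twist": [
    [0,0,0],
    [0,0,0],
    [0,0,0],
    [0,0,0],
    [0,0,0],
    [0,0,0],
    [0,0,0]
  ],
  "gripper": [-1,-1,-1,-1,-1,-1,-1]
}}

```text
time: 14.0
tool_pos: [0.6205, 0.0987, 0.3865]
ee_rot: [-3.141, -0.003, -3.12]
wrist_force: [-0.0, -0.1, -0.6]
width: 0.02
finger_force: 30.0
```

```bash
python3 - <<'E'
from h import *
im,m=snap("wrist","w5.png")
for t in ["deck","tray_in","chip_0","scraper"]: print(t,sp(t,"wrist"))
o=robot.get_obs();print(o["tool_pos"],o["ee_rot"],o["width"])
E
```

```text
deck [(0.97, [0.5999, 0.0728, 0.0512])]
tray_in [(0.78, [0.6019, -0.0626, 0.0056])]
chip_0 [(0.83, [0.5678, 0.0638, 0.0457]), (0.62, [0.6286, 0.0262, 0.0482]), (0.39, [0.6262, 0.0701, 0.0517])]
scraper [(0.77, [0.6203, 0.0967, 0.146])]
[0.61885299 0.0967599  0.38858283] [ 3.14158370e+00 -8.16467942e-04 -3.12249177e+00] 0.019495600696038312
```

View pics/w5.png

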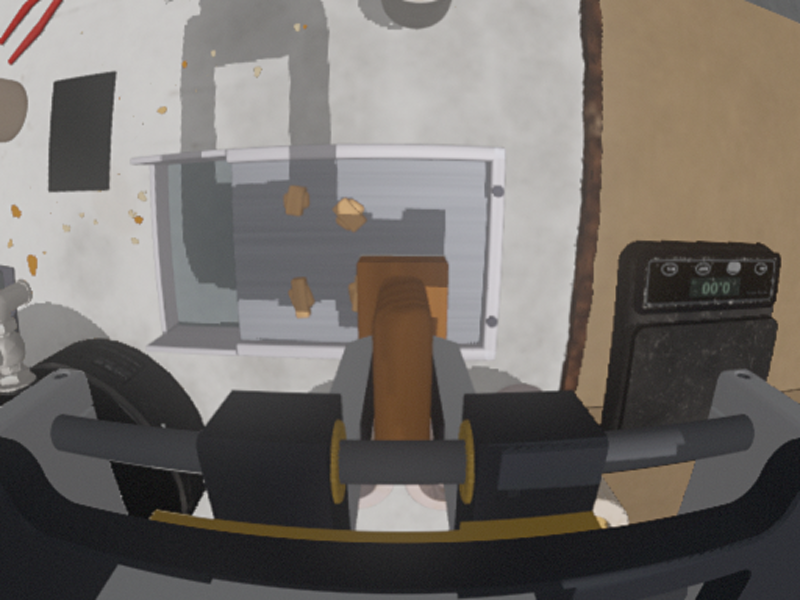

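The station in view: open edge (233,160)–(238,350), end rail outer edge (505,148)–(494,355), and the scraper held square. Computing the station yaw.

```bash
python3 - <<'E'
from h import *
m=robot.camera_model("wrist")
f=lambda u,v,z: p2w(m,"wrist",(u*.64,v*.64),z)[:2]
y=lambda a,b:np.arctan2(*(b-a)[::-1])
a,b=f(233,161,.05),f(238,342,.05);print("open",a,b,y(a,b))
a,b=f(505,149,.06),f(494,357,.06);print("end",a,b,y(a,b))
c,d=f(228,151,.06),f(505,149,.06);print("front",c,d,y(c,d)-np.pi/2)
c,d=f(240,354,.06),f(494,357,.06);print("back",c,d,y(c,d)-np.pi/2)
to([.625,.124,.12])
E
```

```text
open [ 0.53177529 -0.02301462] [ 0.66602474 -0.02583639] -0.021015821669251887
end [0.52341339 0.16432374] [0.66946606 0.16499088] 0.004567779662313305
front [ 0.52510795 -0.02301991] [0.52341339 0.16432374] 0.009044972935065898
back [ 0.6717269 -0.0213307] [0.66946606 0.16499088] 0.01213348563655603
tool units [-0.17  0.68  2.21] twist z units -0.0
```

Emit:
{"api": "play_rows", "payload": {
  "translation": [
    [-0.03,0.33,0],
    [0,0.33,0],
    [0,0,0.7],
    [0,0,0.7],
    [0,0,0.6],
    [0,0,0.45],
    [0,0,0],
    [0,0,0]
  ],
  "twist": [
    [0,0,0.1],
    [0,0,0],
    [0,0,0],
    [0,0,0],
    [0,0,0],
    [0,0,0],
    [0,0,0],
    [0,0,0]
  ],
  "gripper": [-1,-1,-1,-1,-1,-1,-1,-1]
}}

```text
time: 15.05
tool_pos: [0.62, 0.124, 0.2911]
ee_rot: [3.141, 0.0, -3.131]
wrist_force: [0.4, -1.0, -0.5]
width: 0.0197
finger_force: 30.0
```

Emit:
{"api": "play_rows", "payload": {
  "translation": [
    [0,-0.2,0.03],
    [0,-0.3,0],
    [0,-0.3,0],
    [0,-0.3,0],
    [0,-0.3,0],
    [0,-0.3,0],
    [0,-0.3,0],
    [0,-0.3,0]
  ],
  "twist": [
    [0,0,0],
    [0,0,0],
    [0,0,0],
    [0,0,0],
    [0,0,0],
    [0,0,0],
    [0,0,0],
    [0,0,0]
  ],
  "gripper": [-1,-1,-1,-1,-1,-1,-1,-1]
}}

```text
time: 15.85
tool_pos: [0.6212, 0.0308, 0.2895]
ee_rot: [3.141, 0.0, -3.132]
wrist_force: [0.2, 0.3, -0.8]
width: 0.0198
finger_force: 30.0
```

Emit:
{"api": "play_rows", "payload": {
  "translation": [
    [0,-0.2,0],
    [0,-0.2,0],
    [0,-0.2,0],
    [0,-0.2,0],
    [0,-0.2,0],
    [0,-0.2,0],
    [0,-0.2,0],
    [0,-0.15,0]
  ],
  "twist": [
    [0,0,0],
    [0,0,0],
    [0,0,0],
    [0,0,0],
    [0,0,0],
    [0,0,0],
    [0,0,0],
    [0,0,0]
  ],
  "gripper": [-1,-1,-1,-1,-1,-1,-1,-1]
}}

```text
time: 16.65
tool_pos: [0.6218, -0.0308, 0.2895]
ee_rot: [-3.142, 0.0, -3.132]
wrist_force: [-0.0, -0.8, -1.1]
width: 0.0198
finger_force: 30.0
```

```bash
python3 - <<'E'
from h import *
for n in("wrist","top","scene"):
    im,m=snap(n,"p1.png" if n=="wrist" else None); print(n,sp("chip_0",n))
E
```

```text
wrist [(0.87, [0.5643, 0.0254, 0.0475]), (0.81, [0.5682, 0.0655, 0.0472])]
top [(0.55, [0.6259, -0.0534, 0.0051]), (0.37, [0.5595, 0.0266, 0.0479]), (0.3, [0.6204, -0.0301, 0.0512])]
scene [(0.43, [0.5603, 0.0232, 0.0504]), (0.39, [0.6301, -0.0553, 0.0127]), (0.35, [0.575, 0.0601, 0.0485])]
```

View pics/p1.png

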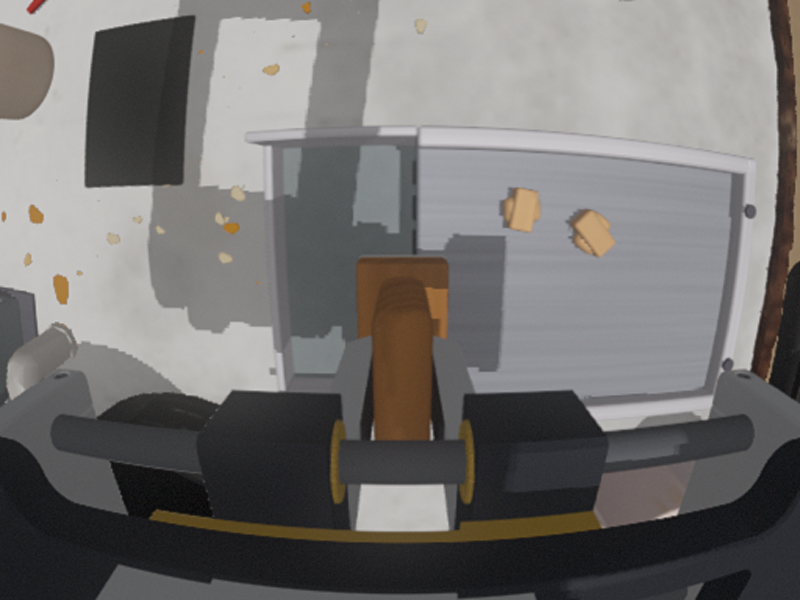

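The two rear chips are in the tray. The front chips remain at (520,210) and (592,232), so I'm starting the second pass.

Emit:
{"api": "play_rows", "payload": {
  "translation": [
    [0,0,-0.6],
    [0,0,-0.7],
    [0.3,0.9,0],
    [0.3,0.9,0],
    [0.3,0.9,0],
    [0.24,0.9,0],
    [0,0.25,0],
    [0,0,0]
  ],
  "twist": [
    [0,0,0],
    [0,0,0],
    [0,0,0],
    [0,0,0],
    [0,0,0],
    [0,0,0],
    [0,0,0],
    [0,0,0]
  ],
  "gripper": [-1,-1,-1,-1,-1,-1,-1,-1]
}}

```text
time: 17.75
tool_pos: [0.5744, 0.1251, 0.3417]
ee_rot: [-3.142, 0.001, -3.128]
wrist_force: [0.1, 0.3, -1.0]
width: 0.0194
finger_force: 30.0
```

Emit:
{"api": "play_rows", "payload": {
  "translation": [
    [0,0,0.5],
    [0,0,0.5],
    [0,0,0.28],
    [0,0,0],
    [0,-0.2,0],
    [0,-0.3,0],
    [0,-0.3,0],
    [0,-0.3,0]
  ],
  "twist": [
    [0,0,0],
    [0,0,0],
    [0,0,0],
    [0,0,0],
    [0,0,0],
    [0,0,0],
    [0,0,0],
    [0,0,0]
  ],
  "gripper": [-1,-1,-1,-1,-1,-1,-1,-1]
}}

```text
time: 18.55
tool_pos: [0.5752, 0.078, 0.291]
ee_rot: [-3.141, 0.001, -3.132]
wrist_force: [-0.0, -0.2, -1.6]
width: 0.0198
finger_force: 30.0
```

Emit:
{"api": "play_rows", "payload": {
  "translation": [
    [0,-0.3,0],
    [0,-0.3,0],
    [0,-0.3,0],
    [0,-0.3,0],
    [0,-0.2,0],
    [0,-0.2,0],
    [0,-0.2,0],
    [0,-0.2,0]
  ],
  "twist": [
    [0,0,0],
    [0,0,0],
    [0,0,0],
    [0,0,0],
    [0,0,0],
    [0,0,0],
    [0,0,0],
    [0,0,0]
  ],
  "gripper": [-1,-1,-1,-1,-1,-1,-1,-1]
}}

```text
time: 19.35
tool_pos: [0.5759, -0.001, 0.2903]
ee_rot: [3.142, 0.0, -3.131]
wrist_force: [-0.2, -0.8, -2.1]
width: 0.0194
finger_force: 30.0
```

Emit:
{"api": "play_rows", "payload": {
  "translation": [
    [0,-0.2,0],
    [0,-0.2,0],
    [0,-0.2,0],
    [0,-0.2,0],
    [0,0,0],
    [0,0,-0.7],
    [0,0,-1],
    [0,0,-1]
  ],
  "twist": [
    [0,0,0],
    [0,0,0],
    [0,0,0],
    [0,0,0],
    [0,0,0],
    [0,0,0],
    [0,0,0],
    [0,0,0]
  ],
  "gripper": [-1,-1,-1,-1,-1,-1,-1,-1]
}}

```text
time: 20.15
tool_pos: [0.576, -0.0323, 0.3987]
ee_rot: [3.141, -0.002, -3.131]
wrist_force: [0.7, -0.5, -1.2]
width: 0.0196
finger_force: 30.0
```

```bash
python3 - <<'E'
from h import *
for n in("wrist","top","scene"):
    im,m=snap(n,"p2.png" if n=="wrist" else None); print(n,sp("chip_0",n))
print(sp("scraper_rest","scene"))
E
```

```text
wrist [(0.54, [0.562, -0.0336, 0.0103]), (0.36, [0.5685, -0.0514, 0.0093]), (0.19, [0.5969, 0.0764, -0.0049])]
top [(0.58, [0.6326, -0.031, 0.011]), (0.52, [0.6272, -0.0505, 0.0076]), (0.48, [0.6025, -0.0558, 0.0056]), (0.45, [0.5608, -0.0321, 0.0095]), (0.44, [0.5704, -0.0571, 0.0109])]
scene [(0.46, [0.6273, -0.0552, 0.0102])]
[(0.72, [0.4964, -0.2019, 0.0016])]
```

View pics/p2.png

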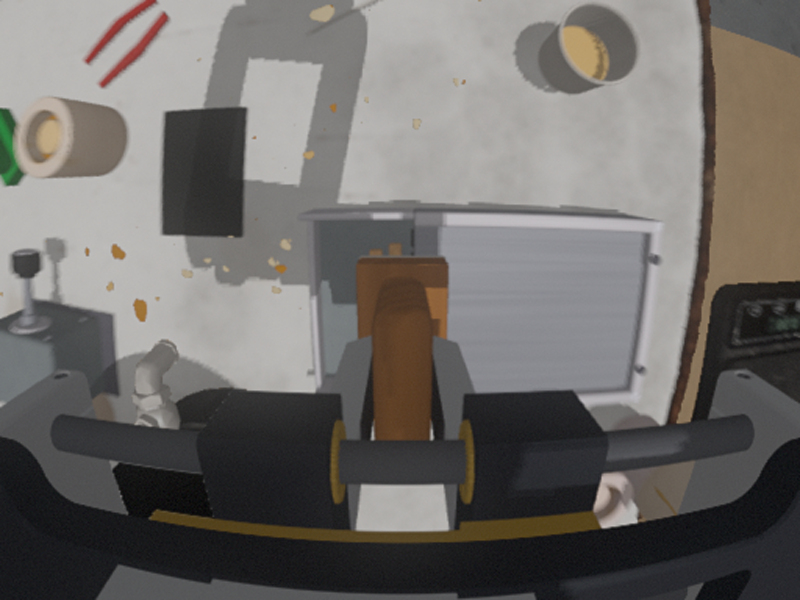

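The plate is clear and all four chips are in the tray; the top camera gives z of about 0.01 for each. The knob is still out at (27,262) and the mat is at (204,172). Putting the scraper back.

Emit:
{"api": "play_rows", "payload": {
  "translation": [
    [0.39,-0.87,0],
    [0.39,-0.87,0],
    [0.39,-0.87,0],
    [0.39,-0.87,0],
    [0.4,-0.88,0],
    [0,0,0.9],
    [0,0,0.9],
    [0,0,0.9]
  ],
  "twist": [
    [0,0,0.55],
    [0,0,0],
    [0,0,0],
    [0,0,0],
    [0,0,0],
    [0,0,0],
    [0,0,0],
    [0,0,0]
  ],
  "gripper": [-1,-1,-1,-1,-1,-1,-1,-1]
}}

```text
time: 21.3
tool_pos: [0.4911, -0.2043, 0.2872]
ee_rot: [3.14, -0.002, 3.096]
wrist_force: [0.7, 0.6, -1.4]
width: 0.0196
finger_force: 30.0
```

Emit:
{"api": "play_rows", "payload": {
  "translation": [
    [0,0,0.5],
    [0,0,0.4],
    [0,0,0.2],
    [0,0,0.1],
    [0,0,0],
    [0,0,0]
  ],
  "twist": [
    [0,0,0],
    [0,0,0],
    [0,0,0],
    [0,0,0],
    [0,0,0],
    [0,0,0]
  ],
  "gripper": [-1,-1,-1,-1,-1,-1]
}}

```text
time: 21.9
tool_pos: [0.4923, -0.2042, 0.2428]
ee_rot: [-3.141, 0.002, 3.097]
wrist_force: [0.7, -1.1, -0.9]
width: 0.0195
finger_force: 30.0
```

Emit:
{"api": "play_rows", "payload": {
  "translation": [
    [0,0,0.03],
    [0,0,0],
    [0,0,0],
    [0,0,0],
    [0,0,0],
    [0,0,0],
    [0,0,-0.5],
    [0,0,-1]
  ],
  "twist": [
    [0,0,0],
    [0,0,0],
    [0,0,0],
    [0,0,0],
    [0,0,0],
    [0,0,0],
    [0,0,0],
    [0,0,0]
  ],
  "gripper": [-1,-1,0.2,0.2,0.2,0.2,0.2,0.2]
}}

```text
time: 22.7
tool_pos: [0.491, -0.2036, 0.2978]
ee_rot: [3.138, -0.008, 3.097]
wrist_force: [1.3, 0.3, -0.5]
width: 0.0562
finger_force: 0.0
```

Emit:
{"api": "play_rows", "payload": {
  "translation": [
    [0,0,-1],
    [0,0,-1],
    [0,0,0]
  ],
  "twist": [
    [0,0,0],
    [0,0,0],
    [0,0,0]
  ],
  "gripper": [1,1,1]
}}

```text
time: 23.0
tool_pos: [0.4928, -0.2046, 0.3887]
ee_rot: [-3.136, 0.012, 3.097]
wrist_force: [0.4, -0.5, 0.0]
width: 0.0769
finger_force: 0.0
```

```bash
python3 - <<'E'
from h import *
im,m=snap("wrist","p3.png")
for t in("scraper","scraper_rest","mould_a","knob_grip"): print(t,sp(t,"wrist"))
im,m=snap("top")
for t in("scraper","scraper_rest","mould_a","knob_grip"): print(t,sp(t,"top"))
to([.53,-.365,.17],2.995)
E
```

```text
scraper [(0.69, [0.4917, -0.2049, 0.0035]), (0.62, [0.4422, -0.4375, 0.0007]), (0.39, [0.5966, 0.0737, -0.0061])]
scraper_rest []
mould_a [(0.64, [0.4527, -0.3156, -0.0019])]
knob_grip [(0.63, [0.5557, -0.3713, 0.0575])]
scraper [(0.94, [0.4397, -0.4418, 0.0]), (0.46, [0.4908, -0.2044, 0.0031])]
scraper_rest [(0.84, [0.4903, -0.2035, 0.0008])]
mould_a [(0.66, [0.4524, -0.3144, 0.0038])]
knob_grip [(0.5, [0.556, -0.3714, 0.0547])]
tool units [-1.53 -3.84  0.75] twist z units 1.02
```

View pics/p3.png

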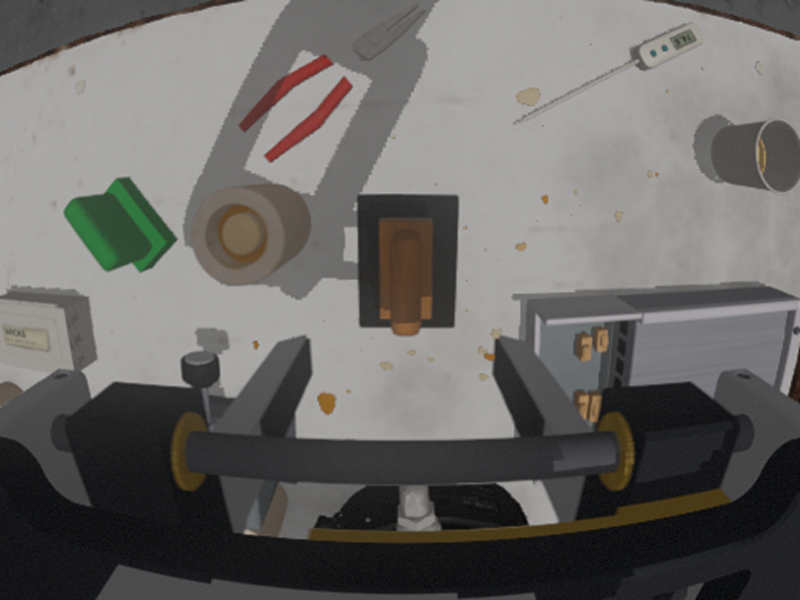

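The scraper stands centred on its mat at (405,270), and chips are visible in the tray. Next I push the knob, at (200,368), home with closed fingers.

Emit:
{"api": "play_rows", "payload": {
  "translation": [
    [-0.22,-0.76,0],
    [-0.22,-0.77,0],
    [-0.23,-0.77,0],
    [-0.23,-0.77,0],
    [-0.23,-0.77,0],
    [0,0,0.8],
    [0,0,0.8],
    [0,0,0]
  ],
  "twist": [
    [0,0,0.5],
    [0,0,0.52],
    [0,0,0],
    [0,0,0],
    [0,0,0],
    [0,0,0],
    [0,0,0],
    [0,0,0]
  ],
  "gripper": [-1,-1,-1,-1,-1,-1,-1,-1]
}}

```text
time: 24.3
tool_pos: [0.5179, -0.3614, 0.3104]
ee_rot: [3.135, -0.01, 2.994]
wrist_force: [0.1, 0.1, -0.4]
width: 0.0336
finger_force: 0.0
```

```bash
python3 - <<'E'
from h import *
im,m=snap("wrist"); print(sp("knob_grip","wrist"))
to([.515,-.364,.064],2.995)
print(robot.get_obs()["width"])
E
```

```text
[(0.62, [0.5541, -0.3674, 0.0593])]
tool units [ 0.09 -0.07  1.81] twist z units -0.0
0.025384918993843722
```

Emit:
{"api": "play_rows", "payload": {
  "translation": [
    [0.09,-0.05,0],
    [0,0,0.5],
    [0,0,0.5],
    [0,0,0.5],
    [0,0,0.3],
    [0,0,0],
    [-0.2,0,0],
    [-0.2,0,0]
  ],
  "twist": [
    [0,0,0],
    [0,0,0],
    [0,0,0],
    [0,0,0],
    [0,0,0],
    [0,0,0],
    [0,0,0],
    [0,0,0]
  ],
  "gripper": [-1,-1,-1,-1,-1,-1,-1,-1]
}}

```text
time: 25.2
tool_pos: [0.532, -0.3661, 0.2472]
ee_rot: [-3.14, 0.003, 2.995]
wrist_force: [0.2, -0.2, -0.7]
width: 0.0005
finger_force: 0.0
```

Emit:
{"api": "play_rows", "payload": {
  "translation": [
    [-0.2,0,0],
    [-0.2,0,0],
    [-0.1,0,0],
    [-0.1,0,0],
    [0,0,0]
  ],
  "twist": [
    [0,0,0],
    [0,0,0],
    [0,0,0],
    [0,0,0],
    [0,0,0]
  ],
  "gripper": [-1,-1,-1,-1,-1]
}}

```text
time: 25.7
tool_pos: [0.5556, -0.3691, 0.2452]
ee_rot: [-3.141, 0.001, 2.995]
wrist_force: [-1.5, -0.0, 0.2]
width: 0.0005
finger_force: 0.0
```

Emit:
{"api": "play_rows", "payload": {
  "translation": [
    [-0.08,0,0],
    [-0.06,0,0],
    [0,0,0],
    [0,0,0]
  ],
  "twist": [
    [0,0,0],
    [0,0,0],
    [0,0,0],
    [0,0,0]
  ],
  "gripper": [-1,-1,-1,-1]
}}

```text
time: 26.1
tool_pos: [0.5597, -0.3699, 0.245]
ee_rot: [3.141, -0.002, 2.995]
wrist_force: [-3.9, 0.9, 3.0]
width: 0.0005
finger_force: 2.4
```

Emit:
{"api": "play_rows", "payload": {
  "translation": [
    [0.4,0,0],
    [0.4,0,0],
    [0,0,-0.8],
    [0,0,-0.9],
    [0,0,-0.9],
    [0.5,0.4,0],
    [0.5,0.4,0],
    [0,0,0]
  ],
  "twist": [
    [0,0,0],
    [0,0,0],
    [0,0,0],
    [0,0,0],
    [0,0,0],
    [0,0,0],
    [0,0,0],
    [0,0,0]
  ],
  "gripper": [-1,-1,1,1,1,1,1,1]
}}

```text
time: 26.9
tool_pos: [0.4929, -0.3263, 0.3497]
ee_rot: [3.141, 0.002, 2.995]
wrist_force: [1.2, -0.3, -0.2]
width: 0.0448
finger_force: 0.0
```

```bash
python3 - <<'E'
from h import *
for n in("wrist","top","scene"):
    im,m=snap(n)
    for t in("knob_grip","mould_a","scraper"): print(n,t,sp(t,n))
to([.4535,-.314,.055],2.995)
E
```

```text
wrist knob_grip [(0.74, [0.5743, -0.3745, 0.0603])]
wrist mould_a [(0.91, [0.4561, -0.3151, -0.003])]
wrist scraper [(0.58, [0.4924, -0.2023, 0.0037]), (0.57, [0.442, -0.4351, -0.0003]), (0.39, [0.5342, -0.5798, -0.0012])]
top knob_grip [(0.66, [0.6308, -0.0352, 0.0105])]
top mould_a [(0.92, [0.4527, -0.3107, 0.0043]), (0.7, [0.5705, -0.0582, 0.0121])]
top scraper [(0.77, [0.4918, -0.2051, 0.0057]), (0.71, [0.4396, -0.4367, -0.0014]), (0.56, [0.5968, 0.0766, 0.0511])]
scene knob_grip [(0.68, [0.5835, -0.3688, 0.0616]), (0.56, [0.657, -0.3782, -0.0001]), (0.55, [0.6273, -0.0553, 0.0119])]
scene mould_a [(0.7, [0.4574, -0.3084, 0.0014])]
scene scraper [(0.83, [0.4925, -0.2046, 0.0037]), (0.64, [0.4409, -0.4392, -0.0019])]
tool units [1.05 0.2  2.85] twist z units -0.0
```

Emit:
{"api": "play_rows", "payload": {
  "translation": [
    [0.5,0.11,0],
    [0.52,0.11,0],
    [0,0,0],
    [0,0,0],
    [0,0,0],
    [0,0,0],
    [0,0,0]
  ],
  "twist": [
    [0,0,0],
    [0,0,0],
    [0,0,0],
    [0,0,0],
    [0,0,0],
    [0,0,0],
    [0,0,0]
  ],
  "gripper": [1,1,1,1,1,1,1]
}}

```text
time: 28.2
tool_pos: [0.4552, -0.3133, 0.3489]
ee_rot: [3.141, 0.0, 2.995]
wrist_force: [0.1, -0.5, -0.3]
width: 0.0943
finger_force: 0.0
```

```bash
python3 - <<'E'
from h import *
im,m=snap("wrist","p4.png"); print(sp("mould_a","wrist"),robot.get_obs()["width"])
to([.4545,-.313,.055],2.995)
E
```

```text
[(0.73, [0.4543, -0.3128, -0.0028])] 0.09386518321338368
tool units [0.01 0.   2.85] twist z units -0.0
```

View pics/p4.png

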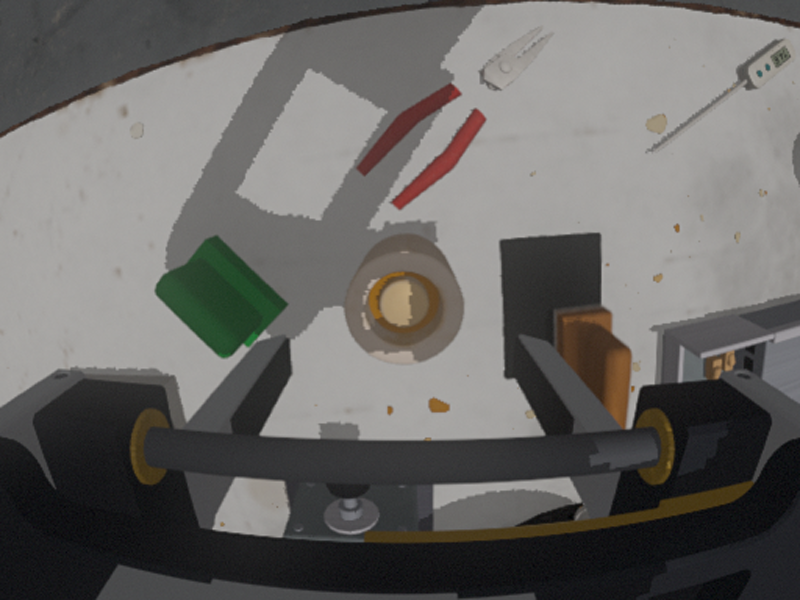

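The mould is centred between the fingers at (405,300). The scraper has been knocked sideways to (590,370), half off the mat, after the knob step was already met. I'll place the mould first and then mend the scraper.

Emit:
{"api": "play_rows", "payload": {
  "translation": [
    [0,0,0.6],
    [0,0,0.7],
    [0,0,0.7],
    [0,0,0.6],
    [0,0,0.25],
    [0,0,0],
    [0,0,0],
    [0,0,0]
  ],
  "twist": [
    [0,0,0],
    [0,0,0],
    [0,0,0],
    [0,0,0],
    [0,0,0],
    [0,0,0],
    [0,0,0],
    [0,0,0]
  ],
  "gripper": [1,1,1,1,1,-1,-1,-1]
}}

```text
time: 29.1
tool_pos: [0.4553, -0.3135, 0.237]
ee_rot: [-3.14, 0.003, 2.995]
wrist_force: [0.0, -0.0, 0.4]
width: 0.0735
finger_force: 0.0
```

Emit:
{"api": "play_rows", "payload": {
  "translation": [
    [0,0,0],
    [0,0,0],
    [0,0,0],
    [0,0,0]
  ],
  "twist": [
    [0,0,0],
    [0,0,0],
    [0,0,0],
    [0,0,0]
  ],
  "gripper": [-1,-1,-1,-1]
}}

```text
time: 29.5
tool_pos: [0.4552, -0.3132, 0.2367]
ee_rot: [-3.141, 0.003, 2.995]
wrist_force: [0.4, 2.1, 5.2]
width: 0.0645
finger_force: 30.0
```

Emit:
{"api": "play_rows", "payload": {
  "translation": [
    [0,0,-0.6],
    [0,0,-0.85],
    [0,0,-0.85],
    [0,0,-0.85],
    [0,0,-0.85],
    [-0.18,0.83,0],
    [-0.18,0.83,0],
    [-0.18,0.83,0]
  ],
  "twist": [
    [0,0,0],
    [0,0,0],
    [0,0,0],
    [0,0,0],
    [0,0,0],
    [0,0,0],
    [0,0,0],
    [0,0,0]
  ],
  "gripper": [-1,-1,-1,-1,-1,-1,-1,-1]
}}

```text
time: 30.3
tool_pos: [0.4906, -0.217, 0.3944]
ee_rot: [-3.141, -0.001, 2.994]
wrist_force: [0.8, -0.5, -2.1]
width: 0.0645
finger_force: 30.0
```

Emit:
{"api": "play_rows", "payload": {
  "translation": [
    [-0.18,0.83,0],
    [-0.18,0.83,0],
    [-0.18,0.83,0],
    [-0.18,0.83,0],
    [-0.18,0.83,0],
    [-0.18,0.83,0],
    [-0.18,0.83,0],
    [-0.18,0.83,0]
  ],
  "twist": [
    [0,0,0],
    [0,0,0],
    [0,0,0],
    [0,0,0],
    [0,0,0],
    [0,0,0],
    [0,0,0],
    [0,0,0]
  ],
  "gripper": [-1,-1,-1,-1,-1,-1,-1,-1]
}}

```text
time: 31.1
tool_pos: [0.5867, 0.0378, 0.3939]
ee_rot: [-3.141, -0.002, 2.995]
wrist_force: [0.9, -0.7, -2.5]
width: 0.0647
finger_force: 30.0
```

```bash
python3 - <<'E'
from h import *
im,m=snap("scene"); print(sp("scraper","scene"),sp("mould_a","scene"))
to([.598,.071,.109]); print(robot.get_obs()["tool_pos"],robot.get_obs()["width"])
E
```

```text
[(0.88, [0.4422, -0.4425, 0.0004]), (0.67, [0.5363, -0.1838, 0.0018])] [(0.96, [0.5857, 0.0389, 0.1573])]
tool units [-0.16  0.85  2.61] twist z units -0.0
[0.58672599 0.03821678 0.39355119] 0.0646484454752176
```

Emit:
{"api": "play_rows", "payload": {
  "translation": [
    [-0.16,0.85,0],
    [0,0,0.7],
    [0,0,0.7],
    [0,0,0.6],
    [0,0,0.4],
    [0,0,0.15],
    [0,0,0.09],
    [0,0,0]
  ],
  "twist": [
    [0,0,0],
    [0,0,0],
    [0,0,0],
    [0,0,0],
    [0,0,0],
    [0,0,0],
    [0,0,0],
    [0,0,0]
  ],
  "gripper": [-1,-1,-1,-1,-1,-1,-1,-1]
}}

```text
time: 32.05
tool_pos: [0.5978, 0.0687, 0.2897]
ee_rot: [-3.141, 0.0, 2.994]
wrist_force: [0.5, 0.7, -2.8]
width: 0.0647
finger_force: 30.0
```

Emit:
{"api": "play_rows", "payload": {
  "translation": [
    [0,0,0.04],
    [0,0,0.03],
    [0,0,0],
    [0,0,0],
    [0,0,0],
    [0,0,0],
    [0,0,0],
    [0,0,0]
  ],
  "twist": [
    [0,0,0],
    [0,0,0],
    [0,0,0],
    [0,0,0],
    [0,0,0],
    [0,0,0],
    [0,0,0],
    [0,0,0]
  ],
  "gripper": [-1,-1,-1,1,1,1,1,1]
}}

```text
time: 32.85
tool_pos: [0.5978, 0.0693, 0.2869]
ee_rot: [3.141, 0.0, 2.995]
wrist_force: [0.6, 1.2, -0.3]
width: 0.094
finger_force: 0.0
```

Emit:
{"api": "play_rows", "payload": {
  "translation": [
    [0,0,-0.5],
    [0,0,-1],
    [0,0,-1],
    [0,0,-1],
    [0,0,0]
  ],
  "twist": [
    [0,0,0],
    [0,0,0],
    [0,0,0],
    [0,0,0],
    [0,0,0]
  ],
  "gripper": [1,1,1,1,1]
}}

```text
time: 33.35
tool_pos: [0.5979, 0.0693, 0.4349]
ee_rot: [3.139, 0.014, 2.995]
wrist_force: [0.6, -0.5, 1.5]
width: 0.094
finger_force: 0.0
```

```bash
python3 - <<'E'
from h import *
im,m=snap("scene"); print(sp("scraper","scene"),sp("mould_a","scene"))
im,m=snap("top","p5.png"); print(sp("scraper","top"),sp("mould_a","top"))
to([.5363,-.184,.17],2.995)
E
```

```text
[(0.75, [0.5384, -0.1828, 0.0026]), (0.73, [0.4403, -0.4416, 0.0016])] [(0.97, [0.5973, 0.071, 0.0477])]
[(0.89, [0.4369, -0.4396, -0.0005]), (0.67, [0.5363, -0.1801, 0.005])] [(0.88, [0.5948, 0.0699, 0.0516])]
tool units [ 0.59 -6.49  1.85] twist z units -0.0
```

View pics/p5.png

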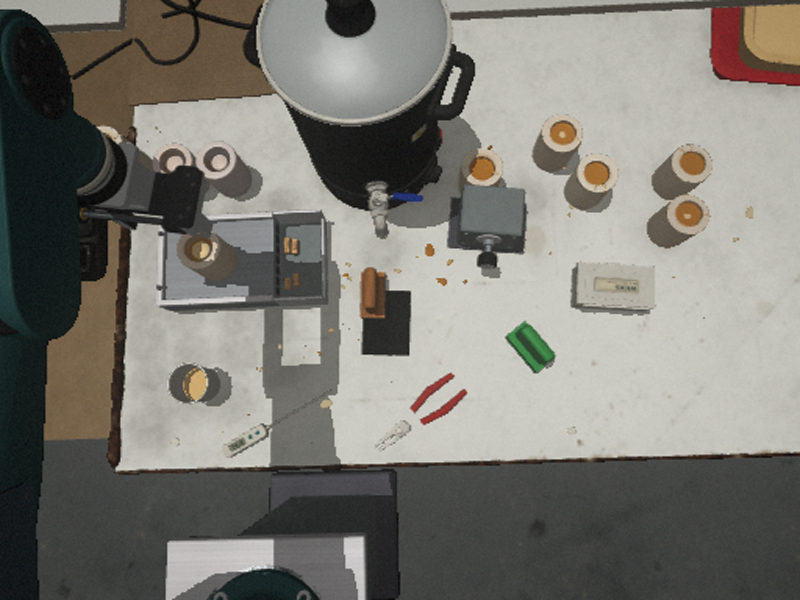

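The mould stands on the plate at (205,250), with the chips in the tray. The scraper stands at (373,293), partly off the mat. Moving above it to take a look.

Emit:
{"api": "play_rows", "payload": {
  "translation": [
    [0.07,-0.81,0],
    [0.07,-0.81,0],
    [0.07,-0.81,0],
    [0.07,-0.81,0],
    [0.07,-0.81,0],
    [0.07,-0.81,0],
    [0.07,-0.81,0],
    [0.1,-0.82,0]
  ],
  "twist": [
    [0,0,0],
    [0,0,0],
    [0,0,0],
    [0,0,0],
    [0,0,0],
    [0,0,0],
    [0,0,0],
    [0,0,0]
  ],
  "gripper": [1,1,1,1,1,1,1,1]
}}

```text
time: 34.45
tool_pos: [0.536, -0.1853, 0.4248]
ee_rot: [3.141, -0.003, 2.995]
wrist_force: [-0.2, 0.1, 0.6]
width: 0.0941
finger_force: 0.0
```

Emit:
{"api": "play_rows", "payload": {
  "translation": [
    [0,0,0.9],
    [0,0,0.9],
    [0,0,0]
  ],
  "twist": [
    [0,0,0],
    [0,0,0],
    [0,0,0]
  ],
  "gripper": [1,1,1]
}}

```text
time: 34.75
tool_pos: [0.5348, -0.1839, 0.3467]
ee_rot: [3.137, -0.015, 2.994]
wrist_force: [-0.1, 0.9, -1.5]
width: 0.0943
finger_force: 0.0
```

```bash
python3 - <<'E'
from h import *
im,m=snap("wrist","p6.png"); print(sp("scraper","wrist"),sp("scraper","wrist",True))
to([.537,-.182,.06],2.995)
E
```

```text
[(0.88, [0.4414, -0.4354, 0.0011]), (0.65, [0.5331, -0.1812, 0.0038])] [(0.9, [0.5272, -0.1844, 0.0772]), (0.76, [0.4434, -0.4251, 0.042]), (0.35, [0.5831, 0.0409, 0.0996])]
tool units [0.   0.05 2.89] twist z units 0.0
```

View pics/p6.png

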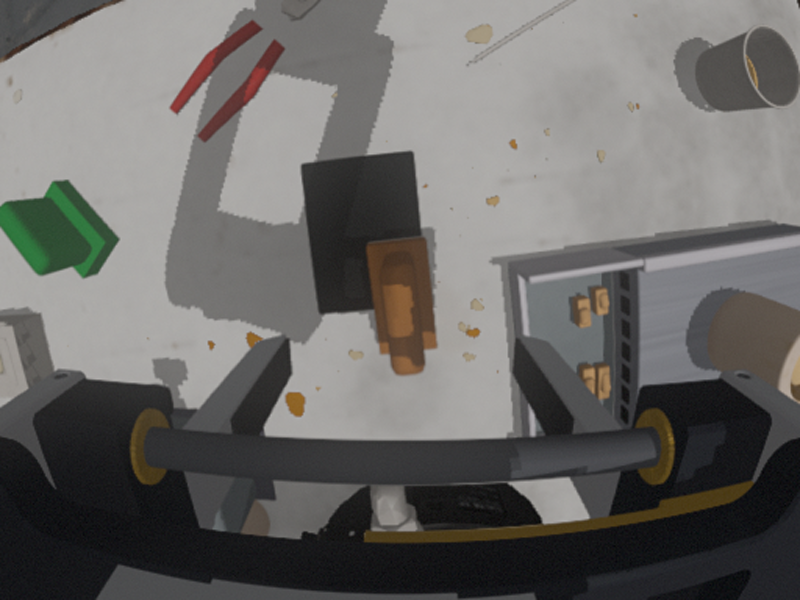

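The scraper at (402,294) is parallel to the mat. I'll check how far the tap is before going down.

```bash
python3 - <<'E'
from h import *
mw=robot.camera_model("wrist");mt=robot.camera_model("top")
for z in(.06,.1,.14,.18,.22): print(z,p2w(mw,"wrist",(390*.64,490*.64),z)[:2].round(3),p2w(mt,"top",(380*.64,233*.64),z)[:2].round(3))
c=[p2w(mw,"wrist",(u*.64,v*.64),.026)[:2] for u,v in((368,242),(425,238),(437,346),(380,352))]
print(np.round(c,4),np.mean(c,0)); to([*np.mean(c,0),.062],3.105)
E
```

```text
0.06 [ 0.679 -0.213] [ 0.629 -0.199]
0.1 [ 0.648 -0.207] [ 0.617 -0.202]
0.14 [ 0.617 -0.201] [ 0.605 -0.204]
0.18 [ 0.586 -0.196] [ 0.592 -0.207]
0.22 [ 0.555 -0.19 ] [ 0.58  -0.209]
[[ 0.5035 -0.2012]
 [ 0.5064 -0.1631]
 [ 0.5836 -0.165 ]
 [ 0.5821 -0.2057]] [ 0.54388919 -0.18374696]
tool units [-0.18  0.01  2.84] twist z units -1.1
```

Emit:
{"api": "play_rows", "payload": {
  "translation": [
    [0.27,0,0],
    [0,0,0],
    [0,0,0.6],
    [0,0,0.7],
    [0,0,0.7],
    [0,0,0.6],
    [0,0,0.24],
    [0,0,0]
  ],
  "twist": [
    [0,0,-0.6],
    [0,0,-0.5],
    [0,0,0],
    [0,0,0],
    [0,0,0],
    [0,0,0],
    [0,0,0],
    [0,0,0]
  ],
  "gripper": [0.1,0.1,0.1,0.1,0.1,0.1,0.1,-1]
}}

```text
time: 35.7
tool_pos: [0.5261, -0.1823, 0.2414]
ee_rot: [3.141, -0.0, 3.105]
wrist_force: [1.0, -0.2, 0.5]
width: 0.0469
finger_force: 0.0
```

Emit:
{"api": "play_rows", "payload": {
  "translation": [
    [0,0,0],
    [0,0,0],
    [0,0,0],
    [0,0,0],
    [0,0,0],
    [0,0,0]
  ],
  "twist": [
    [0,0,0],
    [0,0,0],
    [0,0,0],
    [0,0,0],
    [0,0,0],
    [0,0,0]
  ],
  "gripper": [-1,-1,-1,-1,-1,-1]
}}

```text
time: 36.3
tool_pos: [0.5262, -0.1826, 0.2424]
ee_rot: [-3.141, 0.002, 3.105]
wrist_force: [-0.5, -0.8, 6.9]
width: 0.0196
finger_force: 30.0
```

Emit:
{"api": "play_rows", "payload": {
  "translation": [
    [0,0,-0.5],
    [0,0,-0.5],
    [0.4,-0.18,0],
    [0.4,-0.19,0],
    [0.4,-0.19,0],
    [0,0,0.4],
    [0,0,0.4],
    [0,0,0.15]
  ],
  "twist": [
    [0,0,0],
    [0,0,0],
    [0,0,0],
    [0,0,0],
    [0,0,0],
    [0,0,0],
    [0,0,0],
    [0,0,0]
  ],
  "gripper": [-1,-1,-1,-1,-1,-1,-1,-1]
}}

```text
time: 37.1
tool_pos: [0.4756, -0.203, 0.2422]
ee_rot: [3.14, -0.005, 3.104]
wrist_force: [-11.6, 6.1, 28.6]
width: 0.0196
finger_force: 30.0
```

Emit:
{"api": "play_rows", "payload": {
  "translation": [
    [0,0,0.05],
    [0,0,0],
    [0,0,0]
  ],
  "twist": [
    [0,0,0],
    [0,0,0],
    [0,0,0]
  ],
  "gripper": [-1,-1,-1]
}}

```text
time: 37.4
tool_pos: [0.4763, -0.2032, 0.2422]
ee_rot: [3.141, -0.002, 3.105]
wrist_force: [-2.4, 1.3, 6.0]
width: 0.0197
finger_force: 30.0
```

Emit:
{"api": "play_rows", "payload": {
  "translation": [
    [0,0,0],
    [0,0,0],
    [0,0,0],
    [0,0,0],
    [0,0,-0.4],
    [0,0,-1],
    [0,0,-1],
    [0,0,-1]
  ],
  "twist": [
    [0,0,0],
    [0,0,0],
    [0,0,0],
    [0,0,0],
    [0,0,0],
    [0,0,0],
    [0,0,0],
    [0,0,0]
  ],
  "gripper": [0.2,0.2,0.2,0.2,0.2,0.2,0.2,0.2]
}}

```text
time: 38.2
tool_pos: [0.4768, -0.203, 0.3781]
ee_rot: [3.141, -0.001, 3.105]
wrist_force: [0.4, -0.8, -0.5]
width: 0.0565
finger_force: 0.0
```

Emit:
{"api": "play_rows", "payload": {
  "translation": [
    [0,0,-0.5],
    [0,0,0],
    [0,0,0],
    [0,0,0]
  ],
  "twist": [
    [0,0,0],
    [0,0,0],
    [0,0,0],
    [0,0,0]
  ],
  "gripper": [0.2,0.2,0.2,0.2]
}}

```text
time: 38.6
tool_pos: [0.4767, -0.203, 0.3946]
ee_rot: [3.14, -0.004, 3.105]
wrist_force: [0.3, 0.5, 0.0]
width: 0.0566
finger_force: 0.0
```

```bash
python3 - <<'E'
from h import *
for n in("wrist","top","scene"):
    im,m=snap(n,"p7.png" if n=="wrist" else None)
    for t in("scraper","scraper_rest","mould_a","knob_grip","chip_0"): print(n,t,sp(t,n))
E
```

```text
wrist scraper [(0.87, [0.4435, -0.4364, -0.0033]), (0.74, [0.4849, -0.2044, 0.0038])]
wrist scraper_rest []
wrist mould_a [(0.62, [0.5955, 0.0653, 0.0483])]
wrist knob_grip []
wrist chip_0 [(0.7, [0.5679, -0.0574, 0.0091]), (0.45, [0.5615, -0.0321, 0.0118])]
top scraper [(0.84, [0.4379, -0.4369, 0.0012]), (0.58, [0.4826, -0.2035, 0.0023])]
top scraper_rest [(0.69, [0.49, -0.2038, 0.0019])]
top mould_a [(0.92, [0.5927, 0.0693, 0.0528]), (0.28, [0.5765, -0.3707, 0.054]), (0.24, [0.49, -0.205, 0.0034])]
top knob_grip [(0.55, [0.5796, -0.3703, 0.0555])]
top chip_0 [(0.59, [0.5627, -0.031, 0.0121]), (0.16, [0.4843, -0.2036, 0.0048])]
scene scraper [(0.86, [0.441, -0.4403, 0.002]), (0.77, [0.4833, -0.2042, 0.0014])]
scene scraper_rest [(0.58, [0.495, -0.2067, 0.0009])]
scene mould_a [(0.58, [0.5973, 0.0714, 0.05])]
scene knob_grip [(0.66, [0.5828, -0.367, 0.0597])]
scene chip_0 [(0.53, [0.6263, -0.0557, 0.0123])]
```

View pics/p7.png

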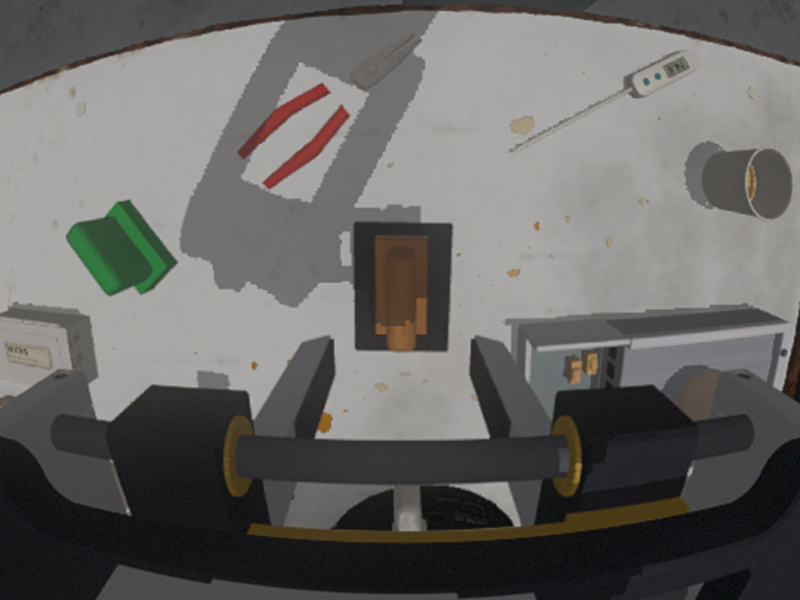

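The scraper is upright on its mat at (400,285), about 7 mm from centre. The knob is home, the mould is on the plate and the chips are in the tray, so I'm handing in.

```bash
python3 -c "
from bench import robot
print(robot.close_job())"
```

```text
the job is handed in; nothing more can be done
None
```

I handed the job in at about 39 s of robot time, but the hand-in returned no verdict: all four chips are in the tray, the knob is home, the one mould is on the plate, and the scraper (knocked aside mid-run, then put back) is upright on its mat.

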